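# Shut the coffee jar and hang up its scoop

## Task

The jar with the orange cap was left half unscrewed after making coffee. First twist its cap clockwise until it is fully shut, so that the line on the cap meets the mark on the jar, then pick up the steel scoop and hang it by the eye of its handle on the peg of the wooden stand, left hanging freely. Leave the other jars shut and everything else standing where it is.

Things in the scene. Friction and masses are not known exactly. Their poses are not given: they have to be found in the camera images.
- orange_jar: White ceramic jar, 84 mm across, with orange band and orange cap, standing fast on a rubber foot (cannot slide or turn). Origin: centre of its underside; z up. Full width to 88 mm height, then slopes in to a 50 mm neck at 108 mm; top of the shut cap at 141 mm. A black mark on its front (-x) shows where the black line on the cap comes when shut.
- orange_cap (a joint): Turn of the orange cap, a fluted round plastic screw cap, 60 mm across and 29 mm tall, captive on its jar (it turns and rises but never comes off): 0 = fully shut against a hard stop, grows anticlockwise seen from above as it is unscrewed, up to 3.0 rad; starts at 1.2 to 2.5. It rises 2.5 mm per rad. Friction 0.15 N m; stays where it is left.
- orange_cap_top (a point): Centre of the top face of the orange cap (on the jar's axis); the cap's side reaches 29 mm below it. Turns with the cap; the black line on the cap runs from here along -x of this point.
- green_jar: White ceramic jar, 84 mm across, with green band and green cap, standing fast on a rubber foot (cannot slide or turn). Origin: centre of its underside; z up. Full width to 88 mm height, then slopes in to a 50 mm neck at 108 mm; top of the shut cap at 141 mm. A black mark on its front (-x) shows where the black line on the cap comes when shut.
- green_cap (a joint): Turn of the green cap, alike: 0 = shut, as it starts.
- blue_jar: White ceramic jar, 84 mm across, with blue band and blue cap, standing fast on a rubber foot (cannot slide or turn). Origin: centre of its underside; z up. Full width to 88 mm height, then slopes in to a 50 mm neck at 108 mm; top of the shut cap at 141 mm. A black mark on its front (-x) shows where the black line on the cap comes when shut.
- blue_cap (a joint): Turn of the blue cap, alike: 0 = shut, as it starts.
- scoop: Loose steel scoop, 195 mm long, 90 g, flat underside on the worktop, cup open upward. Origin: underside of the handle, mid black grip (50 mm long); x along the handle to the eye, z up. Handle 18 to 19 mm wide (y), 8 to 9 mm thick, x = -46 to 51 mm; cup 62 mm across, 34 mm tall, at x = -75 mm; eye: ring 44 mm outer, 32 mm inner diameter, 8 mm thick, at x = +67 mm.
- scoop_eye (a point): Centre of the hole of the scoop's ring (67 mm along x from its origin, 4 mm above the underside).
- stand: Fixed wooden stand: base 130x130x14 mm and an upright board 100 mm wide, 16 mm thick, top at 272 mm, whose front face is the plane x = 0 of this frame; the front looks to -x of the frame. Origin: centre of the base's underside; z up. A steel peg rises out of the board's front at 45 degrees, toward -x and up.
- peg_root (a point): Where the peg's axis leaves the front of the board, 210 mm above the worktop, in the middle of the board.
- peg_tip (a point): Centre of the round tip of the peg (ball of 11 mm; the peg itself is 9 mm thick): 45 mm in front of the board, 255 mm above the worktop.
- tomato: Loose red tomato, 74x72x69 mm; origin under its centre. Bystander.
- lemon: Loose yellow lemon, 78x55x56 mm; origin under its centre. Bystander.
- pepper_mill: Loose dark wooden pepper mill, 58 mm across, 170 mm tall; origin under its centre. Bystander. It and the rear right of the worktop stand under a wall cabinet (underside 0.46 m up, front about 0.58 m ahead of the base, knobs a little nearer): keep wrist and gripper clear of it.
- mug: Loose white mug, 82x118 mm over the handle (handle to -y), 94 mm tall. Bystander.

How it is judged:
By the outcome, as a careful person would: the job done as asked, in the order asked, and still so for the second after the job is handed in, with the robot touching nothing.
It also fails if it takes over 64 s, if anything falls off the work surface, if the arm or the gripper's body presses on something with over 40 N, if the wrist force passes 120 N, or if a joint passes its speed limit or range.

## Robot

A 7-joint arm with a two-finger parallel gripper is mounted at the origin on a cart in front of the work surface, level with it; the furniture and walls round the work are solid. World frame = base frame: x ahead of the robot, y to its left, z up, the work surface at z = 0. Lengths are in m, angles in rad, forces in N, time in s.
With the tool pointing down it reaches from about 0.425 to 1.025 m from the base axis. Payload 9.4 kg.
Tool frame: the origin (TCP) lies midway between the tips of the shut fingers; the grasp point (between the pads) lies 19 mm behind it; z points along the fingers, y is the line along which they close (so a half turn about z gives the same grasp; the last joint's range is limited). The gripper opens to 93 mm and grips with 3 to 60 N. Pads are 15 mm wide; open, the fingers measure 128 mm over their backs; the gripper's body (75 mm by 188 mm) begins 65 mm behind the grasp point.
Start: joints at [-1.256, 0.599, -0.003, 1.599, 0.002, 0.943, -0.08], TCP at [0.277, 0.67, 0.18] pointing down, gripper open.
Joint ranges: [-2.57, 2.57], [-0.35, 1.97], [-1.29, 1.29], [0.11, 2.56], [-1.05, 4.19], [0.11, 1.86], [-2.63, 2.63]. Speed limits (rad/s): [2.22, 2.22, 3.01, 3.01, 3.14, 3.14, 3.14].

## Interface

Orientations are given as a rotation vector (axis times angle).
In Python, from bench import arm, eyes gives the robot as it stands. The module is installed in compiled form; this text tells all that it offers.
- The arm moves only by the tool servo_tool, never from a script. Its argument "motion" is a list that holds one entry, the list of rows, each a list of 7 numbers: the turn, a rotation vector about the tool's x, y, z each as a share of pi rad, from -1 to 1, then the shift along the tool's x, y, z each as a share of 250 mm, from -1 to 1, then the opening, from -1 (shut) to 1 (fully open). In form: [[[wx, wy, wz, dx, dy, dz, grip], ...]]. A call has 1 to 10 rows; each row is the pose to reach, as a shift and turn from the pose commanded when the call began, along the tool's axes at that moment, turning the shorter way round; what a row does not reach only later rows make up. A row lasts 1/8 s, in which the tool goes at most 62.5 mm and 10.7 degrees, less where a joint would pass 70% of its speed; a pose out of reach is approached as far as the arm can. A call with a number of a shift or a turn outside -1 to 1 is refused whole. A call with a gripper value outside its range is refused whole. The fingers move at their own pace and stop on an object; "grip_force" is the grip in N (left out, the last holds). Time passes only in rows, so rows that repeat a pose let the fingers close. It gives the time, the measured TCP pose, the force, the opening and the grip force at its end, in the units of the state.
- arm.get_state(): the state, without advancing time (a new reading comes with each control period).
- eyes.snapshot(name): name is "scene" or "top"; returns a dict with "color" (480x640x3 uint8, blue, green, red), "fov_y" (degrees; the focal length in pixels is half the picture's height over the tangent of half this angle, whatever the lens; pixels are square), "cx", "cy" (the principal point, pixels), "rvec" (rotation vector, rad) and "tvec" (3), from world to camera coordinates, as OpenCV has them. Camera axes: x right, y down, z forward; pixel columns grow to the right and rows downward; lengths in m; the calibration is good to about 2 mm. A picture is of the moment at which its call begins. There is no depth.
- arm.close_job(): hands the job in; it is judged then, once.
The state is a dict: "t": time; "q": joint angles; "joint_velocities": joint speeds; "joint_efforts": joint torques, N m; "ee_pos": TCP position; "tcp_rot": TCP orientation; "ft_force": force on the tool from outside, world axes, zero at the start; "ft_torque": the same for the moment, N m; "grip_width": finger opening in m; "grasp_force": force on a finger pad.
Only numpy, scipy, OpenCV 4.12 (cv2) and the standard library are available. Lean on these libraries where they do the work, as an engineer would, in place of code of your own. Each camera call takes 0.05 s, during which the arm holds its last target. There are 200 camera calls.

## Working session

There is one attempt and no reset: what is moved stays moved. The work goes in short steps, Python scripts to look and compute and a tool call to move; the robot and the scene stay as the last step left them, time stands still between calls to the robot, and variables do not carry over. Pictures are saved under pics/ and viewed, at most 10 in all, crops included, and the job is handed in when it is done.

Besides the shell and the picture viewer there is one more tool, called after ">>>" in YAML: its name, and indented under it one key for each argument. servo_tool: Moves the arm, as the interface text tells. Its arguments: {"type":"object","properties":{"motion":{"type":"array","items":{"type":"array","items":{"type":"array","items":{"type":"number"}}}},"grip_force":{"type":"number"}},"required":["motion"]}

```bash
mkdir -p pics; ls; python3 - <<'E'
from bench import arm, eyes
import cv2
for n in ("scene","top"):
    s=eyes.snapshot(n); cv2.imwrite(f"pics/{n}0.png",s["color"]); print(n,s["fov_y"],s["cx"],s["cy"],s["rvec"],s["tvec"])
print(arm.get_state())
E
```

```text
pics
scene 52.791045670566966 321.0140385314515 238.08574701566747 [ 1.93566434 -1.2067984   0.62538897] [-0.28369138  0.41725171  1.06482268]
top 45.62854953402859 334.18591601237677 238.59226096122308 [ 2.1776172  -1.65767024  0.38525926] [-0.17907267  0.51920644  1.43778013]
{'t': 0.1, 'q': array([-1.25573602,  0.60005922, -0.00248415,  1.60003903,  0.001825  ,
        0.94287119, -0.0798083 ]), 'joint_velocities': array([-0.00086197, -0.00136178,  0.00141419, -0.00231631,  0.0008715 ,
       -0.00083676, -0.00114546]), 'joint_efforts': array([ 4.61776290e-03, -7.66552806e+01,  1.50183253e+00, -2.52931631e+01,
       -5.23267477e-02,  1.36670406e-02,  9.77779291e-05]), 'ee_pos': array([0.27669533, 0.66961076, 0.1796409 ]), 'tcp_rot': array([-6.11406254e-01, -3.08143396e+00,  2.15788655e-03]), 'ft_force': array([-0.32652181,  0.60325823,  0.51699331]), 'ft_torque': array([-0.00309722,  0.0310585 , -0.01296972]), 'grasp_force': 0.0, 'grip_width': 0.09293497712245269}
```

View pics/scene0.png

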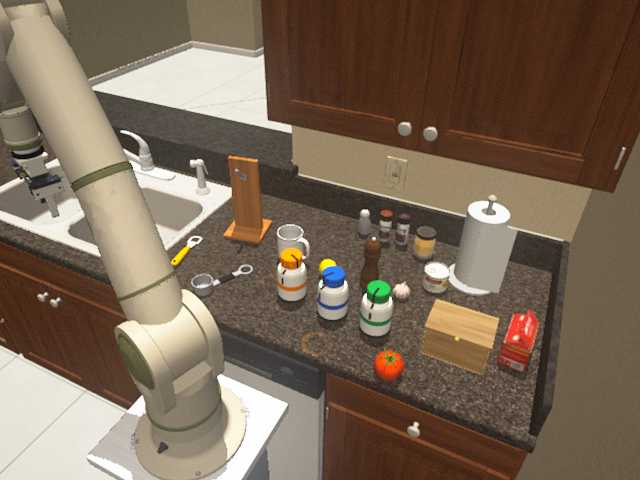

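View pics/top0.png

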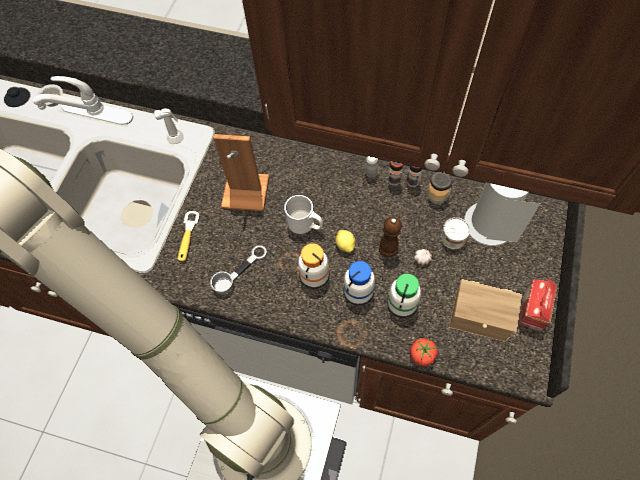

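The scene view shows the scoop (cup at 203,284; eye at 246,270), the orange jar (291,275) and the stand peg (~240,173). In the top view the scoop eye is at (259,252), the orange cap at (312,253) and the peg at (232,155). I'll enlarge both.

```bash
python3 - <<'E'
import cv2
for n,x,y in (("scene",180,150),("top",190,140)):
    c=cv2.imread(f"pics/{n}0.png")[y:y+150,x:x+200]
    c=cv2.resize(c,None,fx=4,fy=4,interpolation=cv2.INTER_CUBIC)
    for i in range(0,200,20): cv2.putText(c,str(x+i),(i*4,10),0,.35,(255,255,255)); cv2.line(c,(i*4,12),(i*4,18),(255,255,255))
    for i in range(0,150,10): cv2.putText(c,str(y+i),(0,i*4+4),0,.35,(255,255,255))
    cv2.imwrite(f"pics/{n}0c.png",c)
E
```

```text
(no output)
```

View pics/scene0c.png

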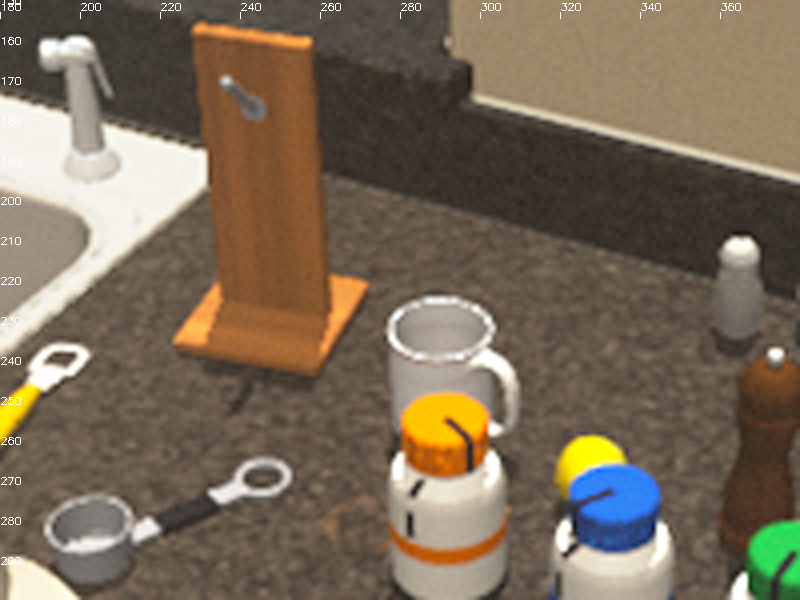

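View pics/top0c.png

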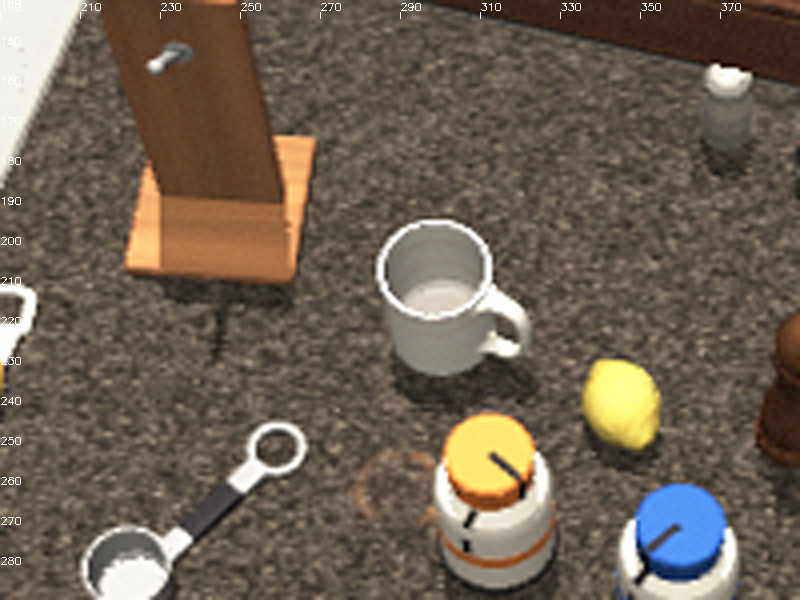

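Scene crop: peg tip (236.7,170.5), root (244,178), cap centre (291.5,254.5) with its line ending at (297,260), eye (245.8,269.3), grip middle (227.3,278.3). Top crop: tip (228.5,156.5), root (235.8,152.5), cap centre (312.5,253.8) with line end (321.3,260.5), eye (259.3,252.3), grip middle (242.8,267.5).

```bash
cat > h.py <<'E'
import numpy as np, cv2
from scipy.spatial.transform import Rotation as R
C={"scene":(52.791045670566966,321.0140385314515,238.08574701566747,[1.93566434,-1.2067984,0.62538897],[-0.28369138,0.41725171,1.06482268]),
"top":(45.62854953402859,334.18591601237677,238.59226096122308,[2.1776172,-1.65767024,0.38525926],[-0.17907267,0.51920644,1.43778013])}
def KRt(n):
    f,cx,cy,r,t=C[n]; f=240/np.tan(np.radians(f/2))
    return np.array([[f,0,cx],[0,f,cy],[0,0,1]]),R.from_rotvec(r).as_matrix(),np.array(t)
def P(n): K,r,t=KRt(n); return K@np.c_[r,t]
def tri(a,b):
    X=cv2.triangulatePoints(P("scene"),P("top"),np.array(a,float).reshape(2,1),np.array(b,float).reshape(2,1)); X=X[:3,0]/X[3,0]
    return X,np.linalg.norm(proj("scene",X)-a),np.linalg.norm(proj("top",X)-b)
def proj(n,X): p=P(n)@np.r_[X,1]; return p[:2]/p[2]
def ray(n,px,z):
    K,r,t=KRt(n); o=-r.T@t; d=r.T@np.linalg.inv(K)@np.array([*px,1.]); return o+d*(z-o[2])/d[2]
E
python3 - <<'E'
from h import *
np.set_printoptions(precision=4,suppress=True)
for k,a,b in [("tip",(236.7,170.5),(228.5,156.5)),("root",(244,178),(235.75,152.5)),("cap",(291.5,254.5),(312.5,253.75)),("capline",(297,260),(321.25,260.5)),
 ("eye",(245.75,269.25),(259.25,252.25)),("grip",(227.25,278.25),(242.75,267.5)),("cuprim",(202.5,280.75),(221.75,280.75)),
 ("boardTL",(228.25,157.5),(0,0)),]:
    if b[0]: print(k,*tri(a,b))
# stand base front corners top z=.014
for n,l in (("scene",[(224,236.2),(259,243),(272,221.3)]),("top",[(221.8,206.8),(263,210),(268.7,175)])):
    for p in l: print(n,ray(n,p,.014))
for n,e,g,c,l,j in (("scene",(245.75,269.25),(227.25,278.25),(291.5,254.5),(297,260),(291,275)),("top",(259.25,252.25),(242.75,267.5),(312.5,253.75),(321.25,260.5),0)):
    print(n,"eye",ray(n,e,.006),"grip",ray(n,g,.008),"cap",ray(n,c,.1455),ray(n,l,.1455))
    print("board top corners" , )
E
```

```text
tip [0.6461 0.286  0.2554] 0.32046728337223573 0.264595199270437
root [0.6954 0.294  0.2029] 1.0004824962821557 0.8267885710525235
cap [0.4781 0.0065 0.1455] 0.39545483124344316 0.2940288406298772
capline [ 0.464  -0.0204  0.1465] 1.1520341361758901 0.8486539109794485
eye [0.5023 0.183  0.0078] 0.4588951463460877 0.34783117518232815
grip [0.4457 0.214  0.0031] 0.11882712847972089 0.08944916267502356
cuprim [0.3801 0.2498 0.031 ] 0.6785628123021409 0.5092261868836314
scene [0.6074 0.3376 0.014 ]
scene [0.6276 0.2136 0.014 ]
scene [0.7555 0.2394 0.014 ]
top [0.6154 0.3404 0.014 ]
top [0.6378 0.2157 0.014 ]
top [0.7621 0.2391 0.014 ]
scene eye [0.5032 0.1853 0.006 ] grip [0.441  0.2106 0.008 ] cap [0.4774 0.0073 0.1455] [ 0.463  -0.0174  0.1455]
board top corners
top eye [0.5037 0.1827 0.006 ] grip [0.444  0.2123 0.008 ] cap [0.4786 0.0059 0.1455] [ 0.4658 -0.0221  0.1455]
board top corners
```

```bash
cat >> h.py <<'E'
def rows(X,Rm,n=1):
    """tool-frame shift/turn from present pose to pose (X,Rm), in interface units"""
    from bench import arm
    s=arm.get_state(); R0=R.from_rotvec(s["tcp_rot"])
    return np.r_[(R0.inv()*R.from_matrix(Rm)).as_rotvec()/np.pi, R0.inv().apply(X-s["ee_pos"])/.25]
def down(yaw,tilt=0):
    """tool down, tool y at azimuth yaw (deg); tilt: tool z swung toward azimuth yaw-90"""
    y=np.array([np.cos(np.radians(yaw)),np.sin(np.radians(yaw)),0]); h=np.array([y[1],-y[0],0])
    t=np.radians(tilt); z=np.sin(t)*h+np.array([0,0,-np.cos(t)]); return np.c_[np.cross(y,z),y,z]
E
python3 - <<'E'
from h import *
np.set_printoptions(precision=4,suppress=True)
c=np.array([.478,.0065])
for k,a,b in [("marklow",(282.5,281),(306.5,276.75)),("markhi",(284.25,272),(307.2,269.5)),("bluecap",(333.75,273.75),(360.25,271.25)),("mugrim",(290.25,232.2),(298.7,207.5))]:
    X=tri(a,b)[0]; d=X[:2]-c; print(k,X,np.linalg.norm(d),np.degrees(np.arctan2(d[1],d[0])))
for n,p in (("scene",(297,260)),("top",(321.25,260.5))):
    d=ray(n,p,.1455)[:2]-c; print(np.degrees(np.arctan2(d[1],d[0])))
# start toward jar at z .24; yaw options
for yaw in (60,80,100,120): print(yaw,rows(np.array([.478,.0065,.2]),down(yaw)))
E
```

```text
marklow [0.437  0.0144 0.0781] 0.04173712392648648 169.1485388711688
markhi [0.4485 0.0145 0.102 ] 0.030553020898577646 164.86752944654862
bluecap [ 0.4662 -0.1274  0.1368] 0.13443206160157 -95.04848036608915
mugrim [0.6318 0.0959 0.0933] 0.17791439335074272 30.167139309294686
-122.04110570229248
-113.14640245516223
60 [-0.0004  0.0001  0.042  -1.7569 -2.1442 -0.0782]
80 [-0.0004  0.     -0.0691 -1.7569 -2.1442 -0.0782]
100 [-0.0004 -0.0001 -0.1803 -1.7569 -2.1442 -0.0782]
120 [-0.0004 -0.0001 -0.2914 -1.7569 -2.1442 -0.0782]
```

>>> servo_tool:
  motion:
    - [[0,0,0.153,-0.88,-1,-0.15,1],[0,0,0.153,-0.88,-1,-0.15,1],[0,0,0.153,-0.88,-1,-0.15,1],[0,0,0.153,-0.88,-1,-0.15,1],[0,0,0.153,-0.88,-1,-0.15,1],[0,0,0.153,-0.88,-1,-0.15,1]]
  grip_force: 25

```text
t: 0.85
ee_pos: [0.3858, 0.3513, 0.2184]
tcp_rot: [1.333, 2.844, -0.001]
ft_force: [-0.2, 0.5, 0.3]
grip_width: 0.0932
grasp_force: 0.0
```

```bash
python3 - <<'E'
from h import *
from bench import arm
np.set_printoptions(precision=4,suppress=True)
s=arm.get_state(); print(s["q"],s["ee_pos"])
for z in(.2,.114): print(rows(np.array([.478,.0065,z]),down(40)))
E
```

```text
[-0.9659  0.3109  0.1541  2.0249 -0.0639  0.8106 -0.0807] [0.3858 0.3513 0.2184]
[-0.0001  0.0002 -0.0012 -1.2958 -0.599   0.0746]
[-0.0001  0.0002 -0.0012 -1.2956 -0.599   0.4186]
```

>>> servo_tool:
  motion:
    - [[0,0,0,-0.98,-0.45,0,1],[0,0,0,-0.98,-0.45,0,1],[0,0,0,-0.98,-0.45,0,1],[0,0,0,-0.98,-0.45,0,1],[0,0,0,-0.98,-0.45,0,1]]

```text
t: 1.48
ee_pos: [0.4568, 0.092, 0.218]
tcp_rot: [1.333, 2.844, -0.001]
ft_force: [-0.1, 0.4, 1.0]
grip_width: 0.0927
grasp_force: 0.0
```

```bash
python3 - <<'E'
from h import *
from bench import arm
np.set_printoptions(precision=4,suppress=True)
s=arm.get_state(); print(s["q"],s["ee_pos"])
for z in(.19,.114): print(rows(np.array([.478,.0065,z]),down(40)))
E
```

```text
[-0.5194  0.2415  0.246   2.1399 -0.083   0.7688  0.4741] [0.4568 0.092  0.218 ]
[-0.      0.0002 -0.0011 -0.3173 -0.1537  0.112 ]
[-0.      0.0002 -0.0011 -0.3171 -0.1537  0.416 ]
```

>>> servo_tool:
  motion:
    - [[0,0,0,-0.317,-0.154,0,1],[0,0,0,-0.317,-0.154,0,1],[0,0,0,-0.317,-0.154,0.15,1],[0,0,0,-0.317,-0.154,0.25,1],[0,0,0,-0.317,-0.154,0.34,1],[0,0,0,-0.317,-0.154,0.416,1],[0,0,0,-0.317,-0.154,0.416,1]]

```text
t: 2.35
ee_pos: [0.477, 0.0102, 0.1128]
tcp_rot: [-1.325, -2.846, 0.002]
ft_force: [-1.7, -0.4, 0.1]
grip_width: 0.0928
grasp_force: 0.0
```

```bash
python3 - <<'E'
from h import *
from bench import arm,eyes
np.set_printoptions(precision=4,suppress=True)
s=arm.get_state(); print(s["q"],s["ee_pos"],s["ft_force"])
im=[]
for n,x,y in (("scene",230,190),("top",250,190)):
    c=eyes.snapshot(n)["color"][y:y+120,x:x+100]
    im.append(cv2.resize(c,None,fx=4,fy=4,interpolation=cv2.INTER_CUBIC))
cv2.imwrite("pics/cap1.png",np.hstack(im))
E
```

```text
[-0.3015  0.4198  0.2197  2.2299 -0.1828  0.5106  0.759 ] [0.477  0.0102 0.1128] [-1.7064 -0.4446  0.101 ]
```

View pics/cap1.png

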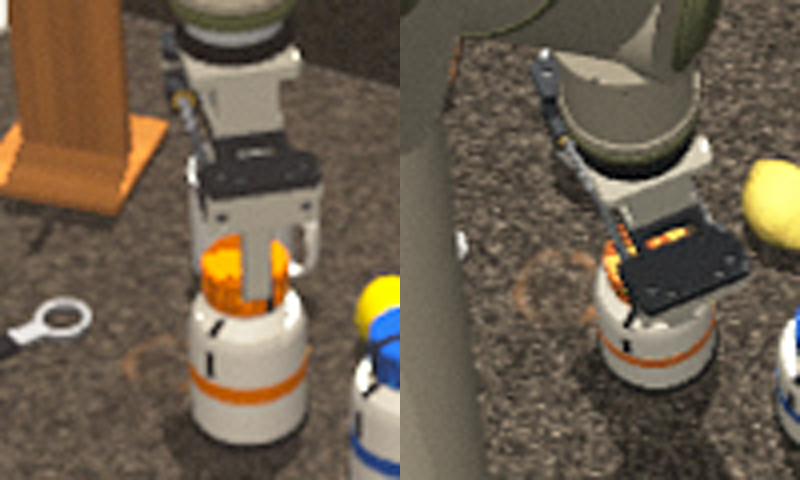

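The gripper straddles the orange cap, with the fingers beside it and touching nothing. I'll close it now.

>>> servo_tool:
  motion:
    - [[0,0,0,0,0,0,0.4],[0,0,0,0,0,0,0.2],[0,0,0,0,0,0,-0.2],[0,0,0,0,0,0,-0.2],[0,0,0,0,0,0,-0.2],[0,0,0,0,0,0,-0.2]]
  grip_force: 25

```text
t: 3.2
ee_pos: [0.4775, 0.0096, 0.1139]
tcp_rot: [1.327, 2.847, -0.0]
ft_force: [-0.0, -0.2, 0.2]
grip_width: 0.039
grasp_force: 0.0
```

```bash
python3 - <<'E'
from h import *
from bench import arm
np.set_printoptions(precision=4,suppress=True)
s=arm.get_state(); print(s["q"],s["ee_pos"],s["ft_force"],s["ft_torque"],s["grip_width"])
E
```

```text
[-0.3012  0.4174  0.2208  2.2299 -0.1827  0.5104  0.7593] [0.4775 0.0096 0.1139] [-0.0163 -0.2484  0.1674] [-0.0501  0.0062 -0.0398] 0.03895124894047176
```

```bash
python3 - <<'E'
from h import *
from bench import arm,eyes
im=[]
for n,x,y in (("scene",250,215),("top",280,210)):
    c=eyes.snapshot(n)["color"][y:y+90,x:x+65]
    im.append(cv2.resize(c,None,fx=6,fy=6,interpolation=cv2.INTER_CUBIC))
cv2.imwrite("pics/cap2.png",np.hstack(im))
print(proj("scene",[.4775,.0096,.114]),proj("top",[.4775,.0096,.114]))
E
```

```text
[291.05514171 263.11716411] [311.56231863 258.75517406]
```

View pics/cap2.png

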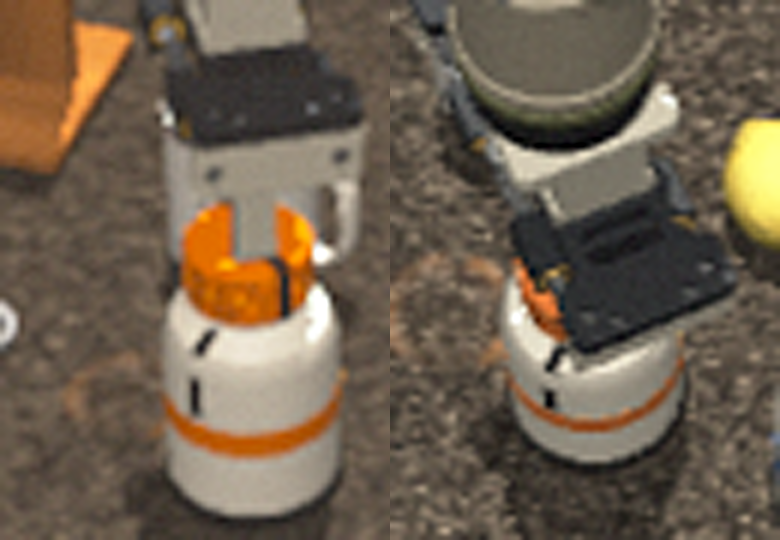

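```bash
python3 - <<'E'
from h import *
from bench import arm
d=np.array([np.cos(np.radians(40)),np.sin(np.radians(40)),0])
for r in (.0465,.0195):
  for z in (.114,.133,.145): print(r,z,[proj("scene",np.array([.4775,.0096,z])+s*r*d).round(1) for s in(1,-1)])
s=arm.get_state(); print({k:np.round(v,4) for k,v in s.items()})
E
```

```text
0.0465 0.114 [array([287.8, 253.1]), array([294.5, 273.7])]
0.0465 0.133 [array([287.7, 247.8]), array([294.3, 268.3])]
0.0465 0.145 [array([287.5, 244.4]), array([294.2, 264.9])]
0.0195 0.114 [array([289.7, 258.8]), array([292.5, 267.5])]
0.0195 0.133 [array([289.5, 253.5]), array([292.3, 262.1])]
0.0195 0.145 [array([289.4, 250.2]), array([292.2, 258.7])]
{'t': np.float64(3.3), 'q': array([-0.3012,  0.4174,  0.2208,  2.2299, -0.1827,  0.5104,  0.7593]), 'joint_velocities': array([ 0.0007,  0.0008,  0.0004, -0.0012,  0.0013,  0.0006, -0.0001]), 'joint_efforts': array([-2.80000e-03, -5.04852e+01,  3.27740e+00, -1.49460e+01,
       -1.55000e-02,  6.68000e-02, -0.00000e+00]), 'ee_pos': array([0.4776, 0.0095, 0.1139]), 'tcp_rot': array([ 1.3275,  2.8473, -0.    ]), 'ft_force': array([-0.4991,  0.6107, -0.3447]), 'ft_torque': array([-0.1123,  0.0327,  0.0128]), 'grasp_force': np.float64(0.0), 'grip_width': np.float64(0.0375)}
```

The fingertips appear to sit just above the cap's top face, at z of about 0.145 rather than the reported 0.114. I'll check this by lowering gently in small steps and watching the force.

>>> servo_tool:
  motion:
    - [[0,0,0,0,0,0.008,-0.2],[0,0,0,0,0,0.008,-0.2]]

```text
t: 3.55
ee_pos: [0.4774, 0.0096, 0.1118]
tcp_rot: [-1.327, -2.847, 0.0]
ft_force: [-0.1, 0.1, -0.4]
grip_width: 0.037
grasp_force: 0.0
```

>>> servo_tool:
  motion:
    - [[0,0,0,0,0,0.008,-0.2],[0,0,0,0,0,0.008,-0.2]]

```text
t: 3.8
ee_pos: [0.4774, 0.0095, 0.1098]
tcp_rot: [-1.327, -2.847, 0.0]
ft_force: [0.3, -0.4, 0.1]
grip_width: 0.0373
grasp_force: 0.0
```

>>> servo_tool:
  motion:
    - [[0,0,0,0,0,0.008,-0.2],[0,0,0,0,0,0.008,-0.2]]

```text
t: 4.05
ee_pos: [0.4775, 0.0096, 0.1078]
tcp_rot: [-1.327, -2.847, 0.0]
ft_force: [0.6, 0.2, 0.2]
grip_width: 0.0373
grasp_force: 0.0
```

>>> servo_tool:
  motion:
    - [[0,0,0,0,0,0.008,-0.2],[0,0,0,0,0,0.016,-0.2]]

```text
t: 4.3
ee_pos: [0.4778, 0.0096, 0.105]
tcp_rot: [1.328, 2.847, 0.001]
ft_force: [-7.0, -1.0, 39.9]
grip_width: 0.0372
grasp_force: 19.9
```

>>> servo_tool:
  motion:
    - [[0,0,0,0,0,0.008,-0.2],[0,0,0,0,0,0.016,-0.2]]

```text
t: 4.55
ee_pos: [0.4781, 0.0095, 0.1036]
tcp_rot: [1.328, 2.846, 0.004]
ft_force: [-17.7, -0.7, 85.1]
grip_width: 0.0372
grasp_force: 42.4
```

```bash
python3 - <<'E'
from h import *
from bench import arm,eyes
im=[]
for n,x,y in (("scene",240,195),("top",270,190)):
    c=eyes.snapshot(n)["color"][y:y+100,x:x+66]
    im.append(cv2.resize(c,None,fx=6,fy=6,interpolation=cv2.INTER_CUBIC))
cv2.imwrite("pics/cap3.png",np.hstack(im))
E
```

```text
(no output)
```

View pics/cap3.png

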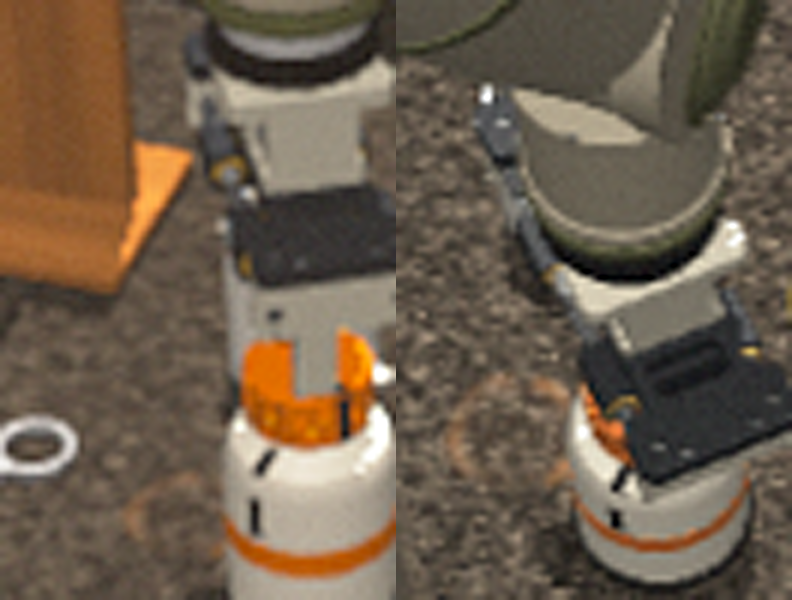

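Contact came at a reading of about 0.107, so the true tips stand about 37 mm above the reported TCP. I'll back off first.

>>> servo_tool:
  motion:
    - [[0,0,0,0,0,-0.06,-0.2],[0,0,0,0,0,-0.12,0.4],[0,0,0,0,0,-0.12,1]]

```text
t: 5.03
ee_pos: [0.4782, 0.0096, 0.1306]
tcp_rot: [1.327, 2.846, 0.002]
ft_force: [-1.0, -0.1, -0.2]
grip_width: 0.0527
grasp_force: 0.0
```

```bash
python3 - <<'E'
from h import *
from bench import arm,eyes
np.set_printoptions(precision=4,suppress=True)
print("tip lower edge", ray("scene",(293,260.8),.1443), "model", np.array([.478,.0096])-.0195*np.array([.766,.643]))
# FK sanity: what the start photo says about the gripper: start tip seen in scene0 (~55,215)
print(proj("scene",[.277,.67,.18]),proj("scene",[.277,.67,.217]))
s=arm.get_state(); print(s["ee_pos"],s["ft_force"])
im=[cv2.resize(cv2.imread("pics/scene0.png")[120:240,0:100],None,fx=4,fy=4,interpolation=cv2.INTER_CUBIC)]
c=eyes.snapshot("scene")["color"][170:290,250:340]; im.append(cv2.resize(c,None,fx=4,fy=4,interpolation=cv2.INTER_CUBIC))
cv2.imwrite("pics/chk.png",np.hstack(im))
E
```

```text
tip lower edge [ 0.4564 -0.0087  0.1443] model [ 0.4631 -0.0029]
[ 54.846  219.4266] [ 50.7428 208.5961]
[0.4782 0.0096 0.1306] [-1.045  -0.1366 -0.2337]
```

View pics/chk.png

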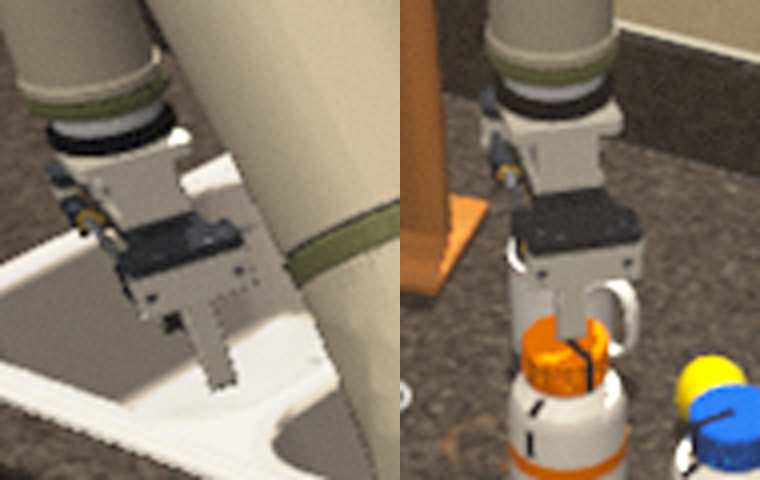

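The view agrees: the visible fingers are about 35 mm shorter than the stated TCP implies. Laterally everything fits, so I'll use a 37 mm offset along the tool axis, which puts the cap grasp at a reading of about 0.081.

>>> servo_tool:
  motion:
    - [[0,0,0,-0.01,-0.008,0,1],[0,0,0,-0.01,-0.008,0,1],[0,0,0,-0.01,-0.008,0,1],[0,0,0,-0.01,-0.008,0.06,1],[0,0,0,-0.01,-0.008,0.12,1],[0,0,0,-0.01,-0.008,0.16,1],[0,0,0,-0.01,-0.008,0.19,1]]

```text
t: 5.95
ee_pos: [0.4776, 0.0063, 0.0819]
tcp_rot: [-1.327, -2.847, 0.0]
ft_force: [0.2, -0.7, 0.2]
grip_width: 0.0932
grasp_force: 0.0
```

>>> servo_tool:
  motion:
    - [[0,0,0,0,0,0,0.4],[0,0,0,0,0,0,0.2],[0,0,0,0,0,0,0.1],[0,0,0,0,0,0,0],[0,0,0,0,0,0,-0.2],[0,0,0,0,0,0,-0.2]]
  grip_force: 25

```text
t: 6.7
ee_pos: [0.482, 0.0093, 0.0833]
tcp_rot: [1.32, 2.844, 0.008]
ft_force: [8.4, 9.3, -4.8]
grip_width: 0.0596
grasp_force: 25.0
```

The cap is gripped at 59.6 mm. It pulled the tool about 5 mm along the closing axis, so I'll recentre and turn in steps.

>>> servo_tool:
  motion:
    - [[0,0,0,0,0.02,-0.004,-0.2],[0,0,0.05,0,0.02,-0.003,-0.2],[0,0,0.1,0,0.02,-0.001,-0.2],[0,0,0.15,0,0.02,0.001,-0.2],[0,0,0.2,0,0.02,0.002,-0.2]]

```text
t: 7.32
ee_pos: [0.4817, 0.0095, 0.0819]
tcp_rot: [2.147, 2.292, 0.0]
ft_force: [2.5, -0.6, -9.2]
grip_width: 0.0593
grasp_force: 24.9
```

```bash
python3 - <<'E'
from h import *
from bench import arm
np.set_printoptions(precision=4,suppress=True)
s=arm.get_state(); print({k:np.round(s[k],4) for k in("q","ee_pos","ft_force","ft_torque","grip_width")}, R.from_rotvec(s["tcp_rot"]).as_matrix())
E
```

```text
{'q': array([-0.4031,  0.4962,  0.3743,  2.2549, -0.4087,  0.4524,  0.3661]), 'ee_pos': array([0.4817, 0.0095, 0.0819]), 'ft_force': array([ 2.4569, -0.6265, -9.1874]), 'ft_torque': array([-0.1933, -0.259 ,  0.1856]), 'grip_width': np.float64(0.0593)} [[-0.0652  0.9979  0.0004]
 [ 0.9979  0.0652 -0.0003]
 [-0.0003  0.0004 -1.    ]]
```

>>> servo_tool:
  motion:
    - [[0,0,0.05,0,0,0.004,-0.2],[0,0,0.1,0,0,0.006,-0.2],[0,0,0.14,0,0,0.008,-0.2],[0,0,0.17,0,0,0.009,-0.2]]

```text
t: 7.82
ee_pos: [0.4817, 0.0097, 0.0802]
tcp_rot: [2.675, 1.647, 0.001]
ft_force: [0.5, 0.4, 3.5]
grip_width: 0.0596
grasp_force: 25.0
```

```bash
python3 - <<'E'
from h import *
from bench import arm
np.set_printoptions(precision=4,suppress=True)
s=arm.get_state(); print({k:np.round(s[k],4) for k in("q","ee_pos","ft_force","ft_torque","grip_width")}, R.from_rotvec(s["tcp_rot"]).as_matrix()[:,1])
E
```

```text
{'q': array([-0.503 ,  0.5263,  0.5252,  2.2623, -0.576 ,  0.4813,  0.0163]), 'ee_pos': array([0.4817, 0.0097, 0.0802]), 'ft_force': array([0.4782, 0.4111, 3.5212]), 'ft_torque': array([0.0079, 0.2904, 0.133 ]), 'grip_width': np.float64(0.0596)} [ 0.8928 -0.4505  0.0004]
```

>>> servo_tool:
  motion:
    - [[0,0,0.02,0,0,0.001,-0.2],[0,0,0.035,0,0,0.001,-0.2],[0,0,0.05,0,0,0.002,-0.2],[0,0,0.05,0,0,0.002,-0.2]]

```text
t: 8.32
ee_pos: [0.4823, 0.0104, 0.0796]
tcp_rot: [2.793, 1.439, 0.002]
ft_force: [1.2, 2.1, 5.1]
grip_width: 0.0596
grasp_force: 25.0
```

```bash
cat > st.py <<'E'
from h import *
from bench import arm
np.set_printoptions(precision=4,suppress=True)
s=arm.get_state(); m=R.from_rotvec(s["tcp_rot"]).as_matrix(); print({k:np.round(s[k],4) for k in("t","q","ee_pos","ft_force","ft_torque","grip_width")}, "yaw",np.degrees(np.arctan2(m[1,1],m[0,1])))
E
python3 st.py
```

```text
{'t': np.float64(8.325), 'q': array([-0.5315,  0.5374,  0.5682,  2.2634, -0.6229,  0.4929, -0.0854]), 'ee_pos': array([0.4823, 0.0104, 0.0796]), 'ft_force': array([1.2371, 2.1178, 5.1102]), 'ft_torque': array([ 0.5493, -0.0666,  0.9239]), 'grip_width': np.float64(0.0596)} yaw -35.48356997887894
```

>>> servo_tool:
  motion:
    - [[0,0,0,0,0,0,0.5],[0,0,0,0,0,0,0.8],[0,0,0,0,0,0,0.8],[0,0,0,0,0,-0.2,0.8],[0,0,0,0,0,-0.4,0.8],[0,0,0,0,0,-0.5,0.8],[0,0,0,0,0,-0.5,0.8]]

```text
t: 9.2
ee_pos: [0.4823, 0.0098, 0.2055]
tcp_rot: [2.794, 1.437, 0.005]
ft_force: [0.3, -0.3, -0.2]
grip_width: 0.0837
grasp_force: 0.0
```

```bash
python3 st.py; python3 - <<'E'
from h import *
np.set_printoptions(precision=4,suppress=True)
print(rows(np.array([.4435,.2135,.1]),down(62.5)))
E
```

```text
{'t': np.float64(9.2), 'q': array([-0.75  ,  0.3573,  0.8283,  2.1469, -0.3769,  0.7807, -0.3018]), 'ee_pos': array([0.4823, 0.0098, 0.2055]), 'ft_force': array([ 0.2918, -0.2562, -0.193 ]), 'ft_torque': array([-0.0632,  0.1387,  0.0014]), 'grip_width': np.float64(0.0837)} yaw -35.574269736214816
[ 0.0012 -0.0002 -0.5449  0.5714 -0.601   0.4227]
```

>>> servo_tool:
  motion:
    - [[0,0,-0.545,0.57,-0.6,0,0.6],[0,0,-0.545,0.57,-0.6,0,0.6],[0,0,-0.545,0.57,-0.6,0,0.6],[0,0,-0.545,0.57,-0.6,0.2,0.6],[0,0,-0.545,0.57,-0.6,0.3,0.6],[0,0,-0.545,0.57,-0.6,0.4,0.6],[0,0,-0.545,0.57,-0.6,0.4,0.6],[0,0,-0.545,0.57,-0.6,0.4,0.6],[0,0,-0.545,0.57,-0.6,0.4,0.6],[0,0,-0.545,0.57,-0.6,0.4,0.6]]

```text
t: 10.45
ee_pos: [0.4417, 0.2122, 0.1032]
tcp_rot: [-0.747, -3.05, 0.001]
ft_force: [-0.1, 0.6, 0.0]
grip_width: 0.0748
grasp_force: 0.0
```

```bash
python3 st.py; python3 - <<'E'
from h import *
from bench import eyes
np.set_printoptions(precision=4,suppress=True)
print(rows(np.array([.4435,.2135,-.02]),down(62.5)))
S=eyes.snapshot("scene")["color"];T=eyes.snapshot("top")["color"]
im=[cv2.resize(S[240:300,265:315],None,fx=8,fy=8,interpolation=cv2.INTER_CUBIC),cv2.resize(T[240:300,288:338],None,fx=8,fy=8,interpolation=cv2.INTER_CUBIC)]
a=np.hstack(im)[:400]; b=cv2.resize(S[240:290,180:300],(800,333))[:200]
cv2.imwrite("pics/v9.png",a); cv2.imwrite("pics/s9.png",S); cv2.imwrite("pics/t9.png",T)
E
```

```text
{'t': np.float64(10.45), 'q': array([-0.7031,  0.4466,  0.1927,  2.2106, -0.1749,  0.4999,  0.7156]), 'ee_pos': array([0.4417, 0.2122, 0.1032]), 'ft_force': array([-0.1408,  0.5613,  0.043 ]), 'ft_torque': array([-0.0066, -0.0171, -0.0304]), 'grip_width': np.float64(0.0748)} yaw 62.473727640006
[-0.0004 -0.0005 -0.0001 -0.0046  0.0086  0.4928]
```

```bash
python3 - <<'E'
from h import *
for n,f,off in (("scene","s9",(0,0)),("top","t9",(0,0))):
    g=cv2.imread(f"pics/{f}.png").astype(np.float32)[:,:,2]
    for az in range(90,271,6):
        v=[]
        for r in (.012,.018,.024):
            X=np.array([.478+r*np.cos(np.radians(az)),.0065+r*np.sin(np.radians(az)),.141]); p=proj(n,X)
            v.append(cv2.getRectSubPix(g,(1,1),tuple(map(float,p)))[0,0])
        print(az,int(np.mean(v)),end=" | ")
    print()
E
```

```text
90 254 | 96 254 | 102 254 | 108 252 | 114 251 | 120 250 | 126 243 | 132 231 | 138 212 | 144 178 | 150 154 | 156 141 | 162 180 | 168 238 | 174 254 | 180 255 | 186 254 | 192 254 | 198 254 | 204 254 | 210 254 | 216 253 | 222 254 | 228 254 | 234 254 | 240 254 | 246 254 | 252 254 | 258 253 | 264 253 | 270 253 | 
90 253 | 96 253 | 102 253 | 108 253 | 114 253 | 120 253 | 126 253 | 132 249 | 138 238 | 144 221 | 150 184 | 156 138 | 162 105 | 168 159 | 174 227 | 180 254 | 186 253 | 192 253 | 198 254 | 204 253 | 210 251 | 216 250 | 222 253 | 228 253 | 234 253 | 240 250 | 246 253 | 252 253 | 258 253 | 264 253 | 270 253 |
```

The cap line now reads about 155 to 162° and the jar mark about 165 to 169°. Since the torque rose at the hard stop after 75°, the cap is shut. Next I'll descend on the scoop's grip.

>>> servo_tool:
  motion:
    - [[0,0,0,-0.006,0.014,0.15,0.0],[0,0,0,-0.006,0.014,0.3,0.0],[0,0,0,-0.006,0.014,0.42,0.0],[0,0,0,-0.006,0.014,0.5,0.0],[0,0,0,-0.006,0.014,0.525,0.0],[0,0,0,-0.006,0.014,0.525,0.0]]

```text
t: 11.3
ee_pos: [0.4452, 0.215, -0.0272]
tcp_rot: [-0.748, -3.051, 0.001]
ft_force: [0.2, -0.3, 0.3]
grip_width: 0.0467
grasp_force: 0.0
```

>>> servo_tool:
  motion:
    - [[0,0,0,0,0,0.008,0],[0,0,0,0,0,0.012,0],[0,0,0,0,0,0.012,0]]

```text
t: 11.68
ee_pos: [0.4456, 0.2153, -0.0297]
tcp_rot: [0.746, 3.051, 0.001]
ft_force: [-0.0, 0.4, -0.8]
grip_width: 0.0464
grasp_force: 0.0
```

>>> servo_tool:
  motion:
    - [[0,0,0,0,0,0.008,0],[0,0,0,0,0,0.012,0],[0,0,0,0,0,0.012,0]]

```text
t: 12.05
ee_pos: [0.4453, 0.2151, -0.0332]
tcp_rot: [-0.746, -3.051, 0.0]
ft_force: [-0.2, -0.4, -0.5]
grip_width: 0.0469
grasp_force: 0.0
```

>>> servo_tool:
  motion:
    - [[0,0,0,0,0,0.006,0],[0,0,0,0,0,0.006,0]]

```text
t: 12.3
ee_pos: [0.4453, 0.2151, -0.0347]
tcp_rot: [-0.746, -3.051, 0.0]
ft_force: [0.1, -0.2, 0.0]
grip_width: 0.0461
grasp_force: 0.0
```

>>> servo_tool:
  motion:
    - [[0,0,0,0,0,0,-0.3],[0,0,0,0,0,0,-0.5],[0,0,0,0,0,0,-0.8],[0,0,0,0,0,0,-1],[0,0,0,0,0,0,-1],[0,0,0,0,0,0,-1]]
  grip_force: 40

```text
t: 13.05
ee_pos: [0.4454, 0.2152, -0.0345]
tcp_rot: [0.746, 3.052, 0.0]
ft_force: [-0.2, -0.6, 0.9]
grip_width: 0.018
grasp_force: 40.0
```

```bash
python3 st.py
```

```text
{'t': np.float64(13.05), 'q': array([-0.6096,  0.7018,  0.0652,  2.2748, -0.2494,  0.1711,  0.7772]), 'ee_pos': array([ 0.4454,  0.2152, -0.0345]), 'ft_force': array([-0.2394, -0.6284,  0.926 ]), 'ft_torque': array([ 0.0886, -0.0182,  0.0227]), 'grip_width': np.float64(0.018)} yaw 62.51365547922031
```

>>> servo_tool:
  motion:
    - [[0,0,0,0,0,-0.1,-1],[0,0,0,0,0,-0.25,-1],[0,0,0,0,0,-0.45,-1],[0,0,0,0,0,-0.65,-1],[0,0,0,0,0,-0.8,-1],[0,0,0,0,0,-0.8,-1]]

```text
t: 13.8
ee_pos: [0.4464, 0.2158, 0.1678]
tcp_rot: [0.745, 3.049, 0.006]
ft_force: [-1.1, 1.1, -1.4]
grip_width: 0.0183
grasp_force: 40.0
```

```bash
python3 st.py; cat >> h.py <<'E'
TIP=np.array([.646,.286,.2554]); H=np.array([np.cos(np.radians(9.5)),np.sin(np.radians(9.5)),0]); U=np.array([0,0,1.])
PEG=(U-H)/2**.5
def tcp(eye,Rm,e=(-.067,0,-.039)): return eye-Rm@np.array(e)
E
python3 - <<'E'
from h import *
np.set_printoptions(precision=4,suppress=True)
Rm=down(99.5,45); X=tcp(TIP+.04*PEG,Rm); print(X,rows(X,Rm))
E
```

```text
{'t': np.float64(13.8), 'q': array([-0.7589,  0.3495,  0.2574,  2.1439, -0.1438,  0.6589,  0.6882]), 'ee_pos': array([0.4464, 0.2158, 0.1678]), 'ft_force': array([-1.1392,  1.0533, -1.4295]), 'ft_torque': array([-0.0826, -0.0076, -0.0873]), 'grip_width': np.float64(0.0183)} yaw 62.517658963405886
[0.5986 0.2781 0.2087] [-0.0795 -0.24   -0.195  -0.4254  0.5023 -0.1604]
```

>>> servo_tool:
  motion:
    - [[-0.08,-0.24,-0.195,-0.12,0.2,-0.245,-1],[-0.08,-0.24,-0.195,-0.24,0.35,-0.245,-1],[-0.08,-0.24,-0.195,-0.357,0.451,-0.245,-1],[-0.08,-0.24,-0.195,-0.357,0.451,-0.245,-1],[-0.08,-0.24,-0.195,-0.357,0.451,-0.245,-1],[-0.08,-0.24,-0.195,-0.357,0.451,-0.245,-1],[-0.08,-0.24,-0.195,-0.357,0.451,-0.245,-1],[-0.08,-0.24,-0.195,-0.357,0.451,-0.245,-1]]

```text
t: 14.8
ee_pos: [0.5784, 0.2426, 0.2213]
tcp_rot: [-0.063, 2.464, -0.045]
ft_force: [0.4, -0.5, -1.3]
grip_width: 0.0181
grasp_force: 40.0
```

```bash
python3 st.py; python3 - <<'E'
from h import *
from bench import eyes
np.set_printoptions(precision=4,suppress=True)
Rm=down(99.5,45); X=tcp(TIP+.07*PEG,Rm); print("resid",rows(X,Rm))
from bench import arm
s=arm.get_state(); E=s["ee_pos"]+R.from_rotvec(s["tcp_rot"]).apply([-.067,0,-.039]); print("eye pred",E,proj("scene",E),proj("top",E))
im=[]
for n,x,y in (("scene",205,135),("top",205,120)):
    c=eyes.snapshot(n)["color"][y:y+100,x:x+66]
    im.append(cv2.resize(c,None,fx=6,fy=6,interpolation=cv2.INTER_CUBIC))
cv2.imwrite("pics/pre.png",np.hstack(im))
E
```

```text
{'t': np.float64(14.8), 'q': array([-1.1687,  0.3498,  0.5401,  2.3323,  1.6516,  0.2551, -0.6668]), 'ee_pos': array([0.5784, 0.2426, 0.2213]), 'ft_force': array([ 0.4192, -0.5389, -1.2803]), 'ft_torque': array([ 0.0449,  0.7382, -0.0522]), 'grip_width': np.float64(0.0181)} yaw 91.96010792541638
resid [-0.0394 -0.0357 -0.021  -0.0266  0.1261 -0.0311]
eye pred [0.6061 0.247  0.2935] [239.3757 167.6437] [234.4404 163.6578]
```

View pics/pre.png

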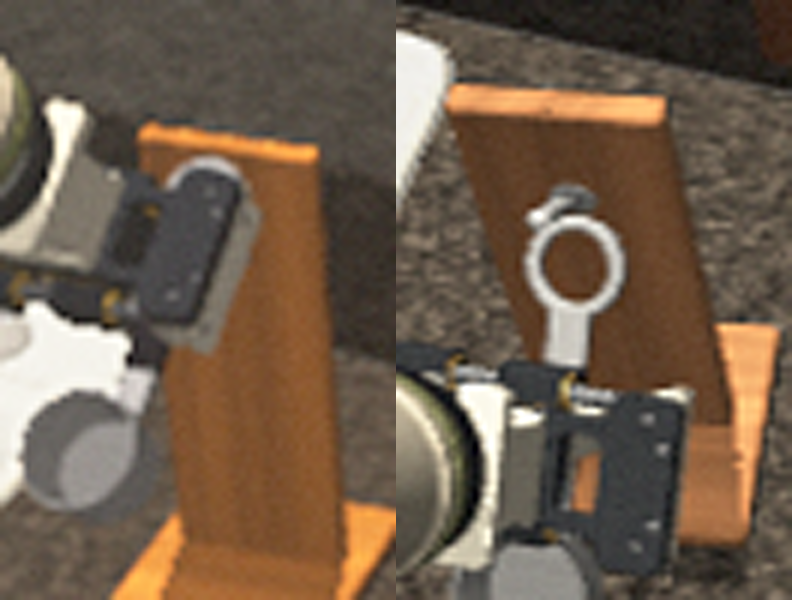

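The top view shows the ring at (234.8,163.8), against a predicted (234.4,163.7), so the eye model holds. The pose has not converged yet, so I'll keep going.

>>> servo_tool:
  motion:
    - [[-0.039,-0.036,-0.021,-0.027,0.126,-0.031,-1],[-0.039,-0.036,-0.021,-0.027,0.126,-0.031,-1],[-0.039,-0.036,-0.021,-0.027,0.126,-0.031,-1],[-0.039,-0.036,-0.021,-0.027,0.126,-0.031,-1],[-0.039,-0.036,-0.021,-0.027,0.126,-0.031,-1],[-0.039,-0.036,-0.021,-0.027,0.126,-0.031,-1]]

```text
t: 15.65
ee_pos: [0.5793, 0.2746, 0.2319]
tcp_rot: [-0.191, 2.347, 0.079]
ft_force: [-0.7, 0.0, -0.9]
grip_width: 0.0181
grasp_force: 40.0
```

```bash
cat >st2.py <<'E'
import sys
from h import *
from bench import arm
np.set_printoptions(precision=4,suppress=True)
d=float(sys.argv[1]); tilt=float(sys.argv[2]) if len(sys.argv)>2 else 45; z=float(sys.argv[3]) if len(sys.argv)>3 else 0
s=arm.get_state(); M=R.from_rotvec(s["tcp_rot"]); E=s["ee_pos"]+M.apply([-.067,0,-.039])
v=E-TIP; print("t",s["t"],"q",s["q"],"F",s["ft_force"],"T",s["ft_torque"],"\neye along peg",v@PEG,"perp",v-PEG*(v@PEG),"ring axis",-M.as_matrix()[:,2],"peg",PEG)
Rm=down(99.5,tilt); print("next",rows(tcp(TIP+d*PEG+z*U,Rm),Rm))
E
python3 st2.py .03; python3 st2.py -.034
```

```text
t 15.65 q [-0.9794  0.3226  0.2628  2.4034  2.2138  0.4139 -1.1641] F [-0.6598  0.0027 -0.9325] T [-0.0721  0.8835  0.0253] 
eye along peg 0.07041240577978503 perp [ 0.0017 -0.      0.0017] ring axis [-0.6998 -0.1144  0.7051] peg [-0.6974 -0.1167  0.7071]
next [-0.0009  0.0009 -0.0007  0.0105  0.0015  0.1609]
t 15.65 q [-0.9794  0.3226  0.2628  2.4034  2.2138  0.4139 -1.1641] F [-0.6598  0.0027 -0.9325] T [-0.0721  0.8835  0.0253] 
eye along peg 0.07041240577978503 perp [ 0.0017 -0.      0.0017] ring axis [-0.6998 -0.1144  0.7051] peg [-0.6974 -0.1167  0.7071]
next [-0.0009  0.0009 -0.0007  0.0112  0.0021  0.4169]
```

Aligned: the ring axis lies along the peg with an offset under 3 mm. I'll slide it on along the tool's z axis.

>>> servo_tool:
  motion:
    - [[0,0,0,0.01,0.002,0.08,-1],[0,0,0,0.01,0.002,0.16,-1],[0,0,0,0.01,0.002,0.22,-1],[0,0,0,0.01,0.002,0.28,-1],[0,0,0,0.01,0.002,0.32,-1],[0,0,0,0.01,0.002,0.32,-1]]

```text
t: 16.4
ee_pos: [0.6336, 0.2837, 0.1732]
tcp_rot: [-0.191, 2.347, 0.079]
ft_force: [-0.5, 0.2, -0.7]
grip_width: 0.0183
grasp_force: 40.0
```

```bash
python3 st2.py -.034; python3 st2.py -.034 65 -0.006
```

```text
t 16.4 q [-0.7979  0.4804  0.1297  2.3479  2.4294  0.4938 -1.3459] F [-0.4936  0.1505 -0.713 ] T [-0.0873  0.8279  0.0083] 
eye along peg -0.01008855503041344 perp [-0.0001 -0.0002 -0.0001] ring axis [-0.6996 -0.1146  0.7053] peg [-0.6974 -0.1167  0.7071]
next [-0.0008  0.0008 -0.0007  0.      0.0009  0.0949]
t 16.4 q [-0.7979  0.4804  0.1297  2.3479  2.4294  0.4938 -1.3459] F [-0.4936  0.1505 -0.713 ] T [-0.0873  0.8279  0.0083] 
eye along peg -0.01008855503041344 perp [-0.0001 -0.0002 -0.0001] ring axis [-0.6996 -0.1146  0.7053] peg [-0.6974 -0.1167  0.7071]
next [-0.0009 -0.1103 -0.0005 -0.0522  0.0013  0.1943]
```

>>> servo_tool:
  motion:
    - [[0,0,0,0,0,0.04,-1],[0,0,0,0,0,0.08,-1],[0,0,0,0,0,0.095,-1],[0,-0.03,0,-0.014,0,0.12,-1],[0,-0.06,0,-0.028,0,0.15,-1],[0,-0.09,0,-0.042,0,0.175,-1],[0,-0.11,0,-0.05,0,0.194,-1],[0,-0.11,0,-0.05,0,0.194,-1]]

```text
t: 17.4
ee_pos: [0.6754, 0.2912, 0.146]
tcp_rot: [-0.165, 2.005, 0.103]
ft_force: [0.2, 0.4, -1.5]
grip_width: 0.0181
grasp_force: 40.0
```

```bash
python3 st2.py -.034 65 -0.006; python3 - <<'E'
from h import *
from bench import eyes
im=[]
for n,x,y in (("scene",200,140),("top",200,130)):
    c=eyes.snapshot(n)["color"]; cv2.imwrite(f"pics/in_{n}.png",c); c=c[y:y+100,x:x+66]
    im.append(cv2.resize(c,None,fx=6,fy=6,interpolation=cv2.INTER_CUBIC))
cv2.imwrite("pics/in.png",np.hstack(im))
E
```

```text
t 17.4 q [-0.7471  0.7725  0.0036  2.467   2.5836  1.2118 -1.629 ] F [ 0.1616  0.3523 -1.4756] T [-0.1359  1.1796 -0.0484] 
eye along peg -0.03907881993429773 perp [-0.0045 -0.0004 -0.0045] ring axis [-0.8927 -0.147   0.4259] peg [-0.6974 -0.1167  0.7071]
next [-0.0007 -0.0012  0.0001 -0.0097 -0.0012  0.0007]
```

>>> servo_tool:
  motion:
    - [[0,0,0,0.007,0,0.003,-1],[0,0,0,0.0145,0,0.007,-1],[0,0,0,0.0145,0,0.007,-1]]

```text
t: 17.88
ee_pos: [0.6761, 0.2911, 0.1448]
tcp_rot: [-0.163, 2.002, 0.105]
ft_force: [-1.1, -0.7, -0.6]
grip_width: 0.0182
grasp_force: 40.0
```

>>> servo_tool:
  motion:
    - [[0,0,0,0.004,0,0.002,-1],[0,0,0,0.007,0,0.003,-1],[0,0,0,0.007,0,0.003,-1]]

```text
t: 18.25
ee_pos: [0.6762, 0.2912, 0.1428]
tcp_rot: [-0.163, 2.001, 0.105]
ft_force: [0.2, -0.1, 0.6]
grip_width: 0.0184
grasp_force: 40.0
```

>>> servo_tool:
  motion:
    - [[0,0,0,0.007,0,0.003,-1],[0,0,0,0.0145,0,0.007,-1],[0,0,0,0.0145,0,0.007,-1]]

```text
t: 18.62
ee_pos: [0.6781, 0.2916, 0.1415]
tcp_rot: [-0.161, 1.995, 0.106]
ft_force: [3.8, 0.4, 9.6]
grip_width: 0.0182
grasp_force: 40.0
```

```bash
python3 st2.py -.034 65 -0.006
```

```text
t 18.625 q [-0.7447  0.7926  0.002   2.4658  2.5871  1.2396 -1.6416] F [3.8207 0.3804 9.5937] T [ 0.2891 -1.5199  0.0279] 
eye along peg -0.0436713492398874 perp [-0.0058 -0.0008 -0.0059] ring axis [-0.8973 -0.1477  0.4159] peg [-0.6974 -0.1167  0.7071]
next [-0.0008  0.0023 -0.001  -0.0218 -0.0009 -0.0166]
```

The upward force of about 10 N shows the ring is bearing on the peg. I'll release it and retreat along the tool axis.

>>> servo_tool:
  motion:
    - [[0,0,0,-0.004,0,-0.002,-0.55],[0,0,0,-0.006,0,-0.002,-0.4],[0,0,0,-0.006,0,-0.002,-0.2],[0,0,0,-0.006,0,-0.002,-0.1],[0,0,0,-0.006,0,-0.05,0],[0,0,0,-0.006,0,-0.15,0],[0,0,0,-0.006,0,-0.3,0],[0,0,0,-0.006,0,-0.45,0],[0,0,0,-0.006,0,-0.55,0],[0,0,0,-0.006,0,-0.6,0]]

```text
t: 19.88
ee_pos: [0.5834, 0.3056, 0.1693]
tcp_rot: [-0.176, 2.016, 0.101]
ft_force: [-0.1, 1.7, -1.9]
grip_width: 0.0466
grasp_force: 0.0
```

```bash
python3 st.py; python3 - <<'E'
from h import *
from bench import eyes
im=[]
for n,x,y in (("scene",200,140),("top",215,130)):
    c=eyes.snapshot(n)["color"]; cv2.imwrite(f"pics/fin_{n}.png",c); c=c[y:y+150,x:x+100]
    im.append(cv2.resize(c,None,fx=4,fy=4,interpolation=cv2.INTER_CUBIC))
cv2.imwrite("pics/fin.png",np.hstack(im))
E
```

```text
{'t': np.float64(19.875), 'q': array([-0.2738,  0.9469, -1.0795,  2.5579,  2.1491,  1.7849, -1.1114]), 'ee_pos': array([0.5834, 0.3056, 0.1693]), 'ft_force': array([-0.1054,  1.7208, -1.9163]), 'ft_torque': array([-0.1258,  1.011 ,  0.0628]), 'grip_width': np.float64(0.0466)} yaw 99.72799298576122
```

View pics/fin.png

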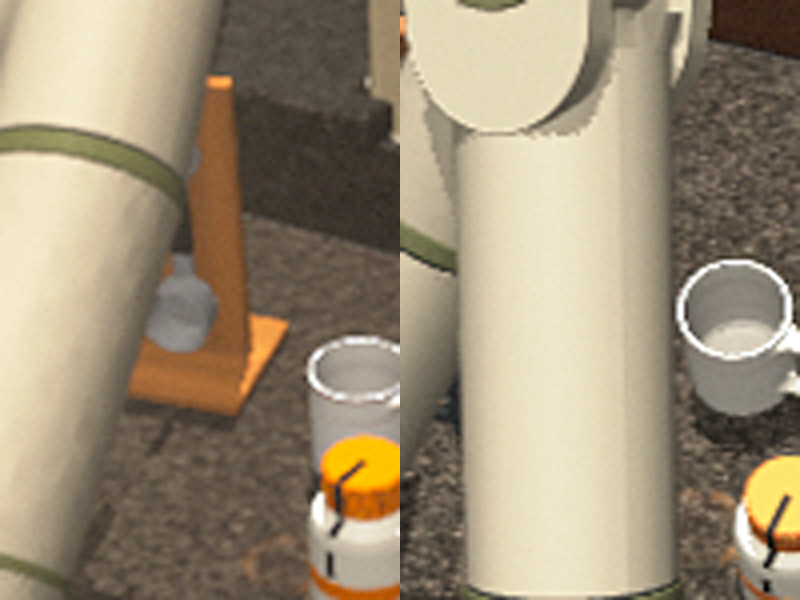

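The picture shows the scoop hanging straight down the board (cup at about 246,217), and the cap line meets the jar mark in both views. I'll hold for a moment, check that all is still, and hand in.

>>> servo_tool:
  motion:
    - [[0,0,0,0,0,0,0],[0,0,0,0,0,0,0],[0,0,0,0,0,0,0],[0,0,0,0,0,0,0]]

```text
t: 20.48
ee_pos: [0.5842, 0.3064, 0.1692]
tcp_rot: [-0.176, 2.014, 0.101]
ft_force: [0.6, -0.4, -0.6]
grip_width: 0.0468
grasp_force: 0.0
```

```bash
python3 st.py; python3 - <<'E'
from h import *
from bench import arm,eyes
np.set_printoptions(precision=3,suppress=True)
s=arm.get_state(); print(s["joint_velocities"],s["joint_efforts"])
a=cv2.imread("pics/fin_scene.png").astype(int); b=eyes.snapshot("scene")["color"].astype(int)
print("scoop region change",abs(a-b)[195:235,236:262].mean(), "mug/jar", abs(a-b)[220:300,275:310].mean())
E
```

```text
{'t': np.float64(20.475), 'q': array([-0.2784,  0.944 , -1.0689,  2.5567,  2.1536,  1.7802, -1.1157]), 'ee_pos': array([0.5842, 0.3064, 0.1692]), 'ft_force': array([ 0.5771, -0.4458, -0.5576]), 'ft_torque': array([-0.1709,  0.9037,  0.0195]), 'grip_width': np.float64(0.0468)} yaw 99.76409644822175
[ 0.008  0.003 -0.016  0.    -0.004  0.002  0.002] [ -0.016 -62.406 -10.697  -1.508   1.573   3.343   0.006]
scoop region change 2.6041666666666665 mug/jar 2.198809523809524
```

```bash
python3 -c "
from bench import arm
print(arm.close_job())"
```

```text
the job is handed in; nothing more can be done
None
```

I turned the orange cap clockwise to its hard stop, so its line meets the jar mark, then hung the scoop by its eye on the peg; it was hanging still when I handed in at about 20 s, but while probing for the cap's height the closed fingertips pressed on its top with about 85 N (wrist limit 120 N; I took the 40 N limit to cover the gripper's body, not the fingers).

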